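Hang the guard gate on the board test station and start the test

ROBOT

A 6-joint arm with a two-finger parallel gripper is mounted at the origin on the work surface. World frame = base frame: x ahead of the robot, y to its left, z up, the work surface at z = 0. Lengths are in m, angles in rad, forces in N, time in s.
With the tool pointing down it reaches from about 0.325 to 0.9 m from the base axis. Payload 6.1 kg.
Tool frame: the origin (TCP) lies at the very end of the fingers, on their centre line; the grasp point (between the pads) lies 19 mm behind it; y points along the fingers, x is the direction in which the jaws open and shut, and the axes are right-handed (so a half turn about y gives the same grasp; the last joint's range is limited). The gripper opens to 85 mm and grips with 20 to 120 N. Pads are 22 mm wide; open, the fingers measure 114 mm over their backs; the gripper's body (76 mm by 85 mm) begins 54 mm behind the grasp point. The pads swing forward as they close: fully open they stand 13 mm farther back than shut.
Start: joints at [1.106, 0.22, 1.526, -0, 1.395, -0.126], TCP at [0.208, 0.589, 0.231] pointing down, gripper open.
Joint ranges: [-2.98, 2.98], [-0.91, 2.08], [0.09, 2.57], [-1.24, 4.39], [0.2, 2.65], [-2.68, 2.68]. Speed limits (rad/s): [2.57, 2.57, 3.01, 3.14, 3.14, 3.14].

INTERFACE

Orientations are given as a unit quaternion [x, y, z, w].
In Python, from plant import r gives the robot as it stands.
- The arm moves only by the tool move_arm, never from a script. Its argument "rows" is a list of rows, each a list of 7 numbers: the closure, from -1 (fully open) to 1 (shut), then the shift along the world's x, y, z in m, then the turn, a rotation vector about the world's x, y, z in rad. A call has 1 to 20 rows; each row is the pose to reach, as a shift and turn from the pose commanded when the call began; what a row does not reach only later rows make up. A row lasts 1/8 s, in which the tool goes at most 62.5 mm and 10.7 degrees, less where a joint would pass 70% of its speed; a pose out of reach is approached as far as the arm can. A call with a gripper value outside its range is refused whole. The fingers move at their own pace and stop on an object; "squeeze" is the grip in N (left out, the last holds). Time passes only in rows, so rows that repeat a pose let the fingers close. It gives the time, the measured TCP pose, the force and the opening at its end, in the units of the state.
- r.state(): the state, without advancing time (a new reading comes with each control period).
- r.grab_frame(name): name is "scene" or "top"; returns the picture (400x640x3 uint8, red, green, blue); there is no depth.
- r.camera_model(name): a dict with "fx", "fy", "cx", "cy" (pixels), "dist" ([k1, k2, p1, p2, k3] as OpenCV has them; the pictures are not rectified), "rvec" (rotation vector, rad) and "tvec" (3), from world to camera coordinates, as OpenCV has them. Camera axes: x right, y down, z forward; pixel columns grow to the right and rows downward; lengths in m; the calibration is good to about 2 mm. A picture is of the moment at which its call begins. camera_model takes no time and is no camera call.
- r.finish_job(): hands the job in, once; it reports no verdict.
The state is a dict: "time_s": time; "q": joint angles; "qvel": joint speeds; "joint_torque": joint torques, N m; "tool_pos": TCP position; "ee_rot": TCP orientation; "ft_force": force on the tool from outside, world axes, zero at the start; "wrist_torque": the same for the moment, N m; "finger_gap": opening from 0.0 (shut) to 1.0 (fully open).
Only numpy, scipy, OpenCV 4.12 (cv2) and the standard library are available. Lean on these libraries where they do the work, as an engineer would, in place of code of your own. Each camera call takes 0.05 s, during which the arm holds its last target.

TASK

Take the blue-framed clear guard gate out of its parking rack and hang it on the test station: lower it gently so that both brass knuckles drop fully home over the two hinge pins together, with the gate shut across the front of the circuit board. Only then press the green start button fully down and let it come back up. Leave everything else on the bench where it is.

Things in the scene. Friction and masses are not known exactly. Their poses are not given: they have to be found in the camera images.
- station: Fixed board test station, on the left or right of the bench (the rack is on the other side). White deck 200 (x) x 250 (y) x 40 mm high; origin at the centre of its underside; z up, x from its front (blue strip) to its back, y to its left. Hinge pins' common axis at (-30, +95) mm. The circuit board lies in a blue nest at x from -5 to +95 mm, behind the gate's place.
- post_top (a point): Top centre of the dark hinge post, 24 mm square, at (+4, +95, 170) mm in the station. Two brackets, 18 mm wide and 12 mm thick, reach forward from it; each carries an upright hinge pin.
- stop_face (a point): Middle of the front face of the black rubber stop, at (-18, -92, 85) mm in the station, 6 mm behind the rear face of the exactly shut gate. Stop 36 mm wide, 30 mm high, on the front of a grey column 45 x 36 mm, centred at (+25, -107) mm, top at z = 110 mm, which carries the green button.
- pin_low (a point): Root of the lower hinge pin, on the bracket's top face, on the pin's axis, 66 mm above the table. Pin 8 mm diameter, 24 mm high, its last 10 mm tapering to a 3 mm tip.
- pin_up (a point): Root of the upper hinge pin, 90 mm above pin_low, same size of pin. Its bracket's underside is 78 mm above pin_low, so the gate must come in from the front raised more than 24 mm (pin tips) and less than 60 mm (lower knuckle would meet the upper bracket) above home, then go straight down.
- shut_mark (a point): Where the middle of the gate's free edge is when the gate is hung and exactly shut, that is, parallel to the deck's front edge: at (-30, -80, 119) mm in the station.
- gate: Loose lift-off gate, 0.2 to 0.42 kg, upright in the rack's front slot: blue frame 160 (y) x 130 (z) x 12 mm (x), clear pane. Origin under the middle of its lower edge, z up. Centre of mass near y = +5 mm. Hung and shut, its x and y axes agree with the station's and its underside is 54 mm above the table.
- grip_tab (a point): Centre of the black grip tab on the middle of the gate's top rail: 14 mm thick (x), 60 mm long (y), 32 mm high, at (0, 0, 146) mm in the gate.
- knuckle_low (a point): Centre of the underside of the gate's lower brass knuckle, at (0, +95, 12) mm in the gate; meets pin_low when home. Knuckle 18 mm outside diameter, 18 mm long, 11 mm bore right through.
- knuckle_up (a point): Centre of the underside of the upper knuckle (same size), at (0, +95, 102) mm in the gate; meets pin_up when home.
- gate_free_edge (a point): Middle of the gate's free edge, at (0, -80, 65) mm in the gate.
- rack: Fixed grey parking rack, base 110 x 170 x 12 mm; origin on the table under its front slot; x across the slots to the back, y along them. The gate stands on the base in the front slot (x = 0, 16 mm wide) between cheeks with tops at 52 mm; a spare plate in the back slot (x = 48 mm) reaches 102 mm.
- start (a joint): Travel of the green start button in m: 0 up, 0.006 fully down. Spring return, about 5 N when fully down.
- start_top (a point): Centre of the button's top face, 26 mm diameter, 128 mm above the table when up; it is pressed straight down and moves with the button.
- spirit_bottle: Loose white bottle, 56 mm diameter, 150 mm high, standing between the station and the rack; origin under its centre.
- flux_jar: Loose small jar, 34 mm diameter, 42 mm high, standing on the deck behind the stop, beside the nest; origin under its centre.
- spare_plate: Loose aluminium plate 8 x 150 x 90 mm high standing in the rack's back slot; origin under its centre.
- wire_spool: Loose green spool, 56 mm diameter, 40 mm high, at the back in the middle; origin under its centre.
- screwdriver: Loose screwdriver with orange handle, 170 mm long, lying at the far left of the work area.
- tweezers: Loose steel tweezers, about 120 mm long, lying on the blue mat at the back left.
- parts_tray: Loose blue compartment tray 100 x 140 x 25 mm at the back right; origin under its centre.
- iron_stand: Fixed soldering-iron stand on the right: black foot 90 mm square, sloping steel tube holding an iron, 130 mm high in all; origin under its foot's centre.
Mind the look-alikes: they are no part of the job. What is shaped like the gate but orange or red is not meant.

How it is judged:
On the way, in this order (a step that is already met when the one before it is completed fails the run):
1. the gate hangs with both knuckles home on their pins, and is shut (horizontal distance between knuckle_low and pin_low below 0.004 m and horizontal distance between knuckle_up and pin_up below 0.004 m and z of knuckle_low in the frame of pin_low below 0.004 m and z of knuckle_up in the frame of pin_up below 0.004 m and horizontal distance between gate_free_edge and shut_mark below 0.022 m), for 0.2 s.
2. the start button is fully down (value of joint start above 0.005 m), for 0.05 s.
At the end, for the whole second after the job is handed in: Both knuckles are within 4 mm sideways and 4 mm in height of being home on their pins, the gate is upright within 0.08 rad and at rest, its free edge is within 22 mm of shut_mark, and the button, once pressed beyond 5 of its 6 mm, is back up (under 1.5 mm) (all of step 1 and angle between gate's own z axis and vertical below 0.08 rad and linear speed of gate below 0.02 m/s and value of joint start below 0.0015 m); the robot touches nothing.
It fails at once if a bystander is pushed more than 30 mm from its place (distance of any of spare_plate, spirit_bottle, flux_jar, wire_spool, screwdriver, tweezers, parts_tray from where it was at the start of the episode above 0.03 m).
It fails at once if a standing bystander is tipped over (angle between any of spirit_bottle, flux_jar, wire_spool, spare_plate's own z axis and vertical above 0.6 rad).
It fails at once if the button is pressed before the gate hangs on its pins (value of joint start above 0.004 m and distance between knuckle_low and pin_low above 0.01 m).
It fails at once if the gate is dropped onto its pins instead of being lowered (faster than 0.4 m/s within 30 mm of home) (distance between knuckle_low and pin_low below 0.03 m and linear speed of gate above 0.4 m/s).
It also fails if it takes over 61 s, if anything falls off the work surface, if the arm or the gripper's body presses on something with over 40 N, if the wrist force passes 120 N, or if a joint passes its speed limit or range.

## Working session

There is one attempt and no reset: what is moved stays moved. The work goes in short steps, Python scripts to look and compute and a tool call to move; the robot and the scene stay as the last step left them, time stands still between calls to the robot, and variables do not carry over. Pictures are saved under pics/ and viewed, and the job is handed in when it is done.

Besides the shell and the picture viewer there is one more tool, called after ">>>" as a command line: name --pt "numbers of a row" for each row, then --argument value for the rest. move_arm: Moves the arm, as the interface text tells. Its arguments: {"type":"object","properties":{"rows":{"type":"array","items":{"type":"array","items":{"type":"number"}}},"squeeze":{"type":"number"}},"required":["rows"]}

```bash
ls; mkdir -p pics
cat > h.py <<'E'
import numpy as np, cv2
from plant import r
def save(img,n): cv2.imwrite(n, img[:,:,::-1])
def cam(n):
    c=r.camera_model(n); K=np.array([[c['fx'],0,c['cx']],[0,c['fy'],c['cy']],[0,0,1.]])
    return K,np.array(c['dist']),np.array(c['rvec'],float),np.array(c['tvec'],float)
def ray(n,uv):
    K,d,rv,t=cam(n); R=cv2.Rodrigues(rv)[0]
    p=cv2.undistortPoints(np.array(uv,float).reshape(-1,1,2),K,d).reshape(-1,2)
    D=np.c_[p,np.ones(len(p))]@R; C=-R.T@t
    return C,D
def onz(n,uv,z):
    C,D=ray(n,uv); return C+D*((z-C[2])/D[:,2])[:,None]
def tri(uv1,uv2):
    C1,D1=ray('scene',[uv1]);C2,D2=ray('top',[uv2]);a=D1[0]/np.linalg.norm(D1);b=D2[0]/np.linalg.norm(D2)
    A=np.c_[a,-b]; s=np.linalg.lstsq(A,C2-C1,rcond=None)[0]
    p,q=C1+s[0]*a,C2+s[1]*b
    return (p+q)/2,np.linalg.norm(p-q)
def proj(n,P):
    K,d,rv,t=cam(n); return cv2.projectPoints(np.array(P,float).reshape(-1,1,3),rv,t,K,d)[0].reshape(-1,2)
E
python3 - <<'E'
from h import *
for n in('scene','top'):
    im=r.grab_frame(n); save(im,f'pics/{n}0.png'); np.save(f'pics/{n}0.npy',im); print(n,ray(n,[[320,200]]), cam(n)[0][0,0])
print(r.state())
E
```

```text
pics
scene (array([1.19341309, 1.02887583, 1.12186297]), array([[-0.40732938, -0.65055903, -0.64098315]])) 450.20251634101
top (array([ 0.44538297, -0.01929964,  1.437094  ]), array([[ 0.07376308,  0.01739388, -0.99720313]])) 434.3234799184991
{'time_s': 0.1, 'q': array([ 1.10591155e+00,  2.21165539e-01,  1.52750980e+00,  2.74692789e-05,
        1.39466656e+00, -1.26101824e-01]), 'qvel': array([-0.00125974, -0.00326601, -0.00070982,  0.00061368,  0.00112702,
       -0.0014292 ]), 'joint_torque': array([ 8.52900448e-04, -4.98238921e+01, -3.90547371e+01, -1.19062943e-04,
        5.68305215e-03,  5.87208149e-06]), 'tool_pos': array([0.20746471, 0.58899066, 0.23029037]), 'ee_rot': array([ 0.57741839,  0.40800073, -0.40910114, -0.57685325]), 'ft_force': array([ 0.65101649, -0.56218537, -1.35038245]), 'wrist_torque': array([0.01360238, 0.02702517, 0.00954335]), 'finger_gap': 0.9990550704562122}
```

View pics/scene0.png

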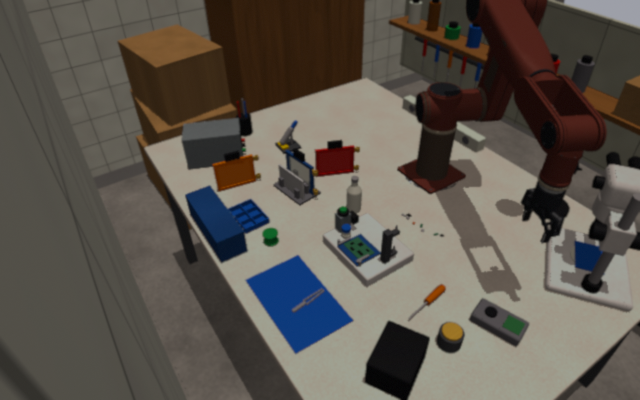

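View pics/top0.png

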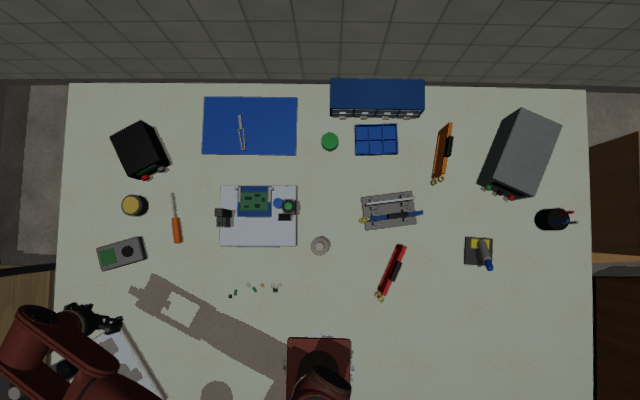

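Run:
```python
from h import *
t=np.load('pics/top0.npy'); s=np.load('pics/scene0.npy')
def crop(im,x0,y0,x1,y1,k,n):
    c=cv2.resize(im[y0:y1,x0:x1],None,fx=k,fy=k,interpolation=cv2.INTER_CUBIC)
    save(cv2.convertScaleAbs(c,alpha=1.3),n)
crop(t,350,180,440,240,8,'pics/tr.png')
crop(t,205,175,310,255,7,'pics/ts.png')
crop(s,265,130,365,205,8,'pics/sr.png')
crop(s,315,195,420,285,6.5,'pics/ss.png')
```

```text
(no output)
```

View pics/tr.png

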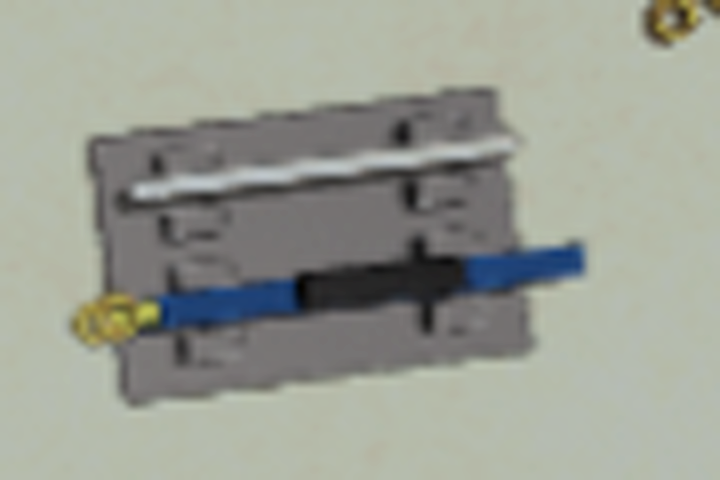

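View pics/ts.png

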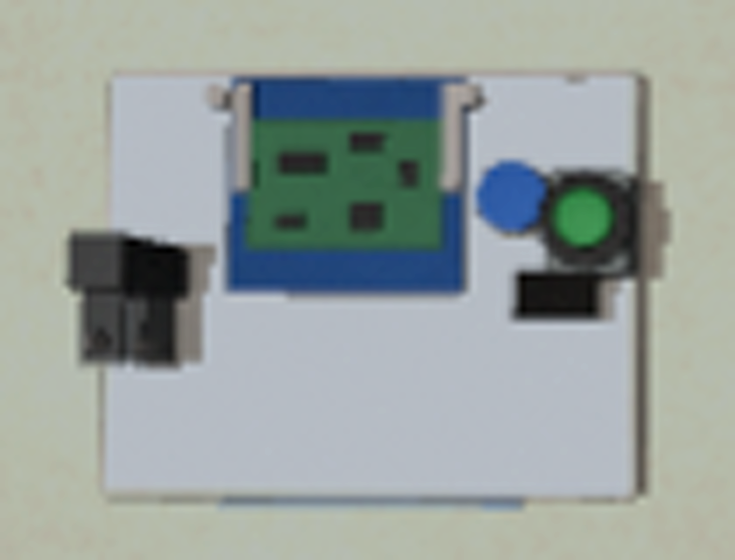

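View pics/sr.png

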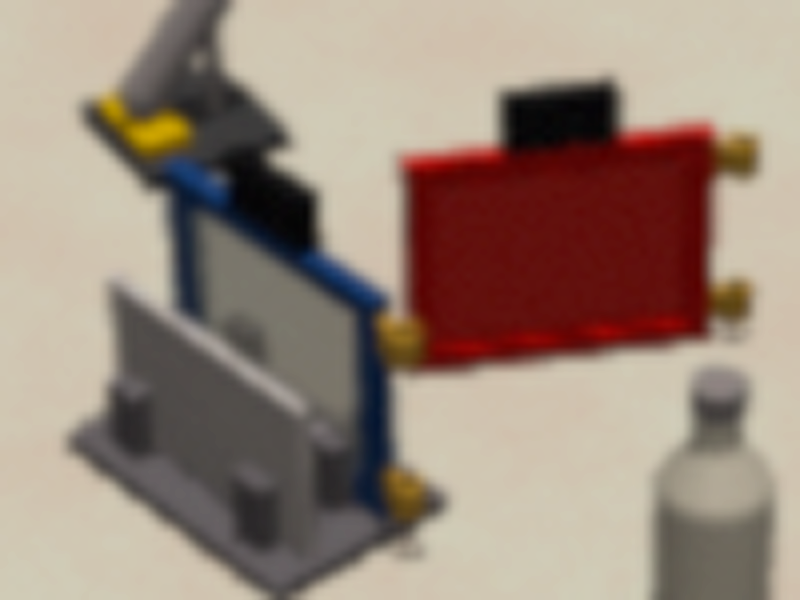

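View pics/ss.png

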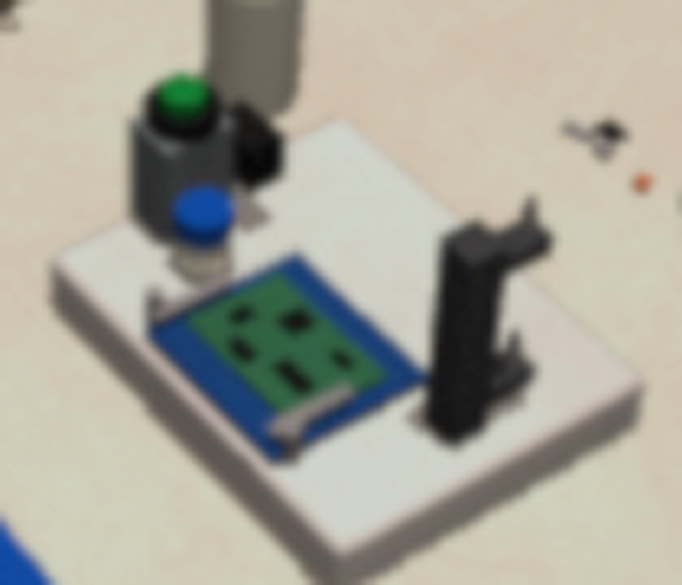

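Run:
```python
from h import *
t=np.load('pics/top0.npy').astype(float)
# edge localisation: sub-pixel gradient peaks along lines in luminance/saturation (b - r distinguishes white deck from beige)
g=cv2.GaussianBlur(t,(0,0),0.8); d=g[:,:,2]-g[:,:,0]   # blue minus red
def edge(ax,rng,lo,hi,sgn):
    pts=[]
    for k in rng:
        v=d[lo:hi,k] if ax=='h' else d[k,lo:hi]
        gr=np.gradient(v)*sgn; i=int(gr[1:-1].argmax())+1
        o=(gr[i-1]-gr[i+1])/(2*(gr[i-1]-2*gr[i]+gr[i+1])+1e-9)
        p=lo+i+o; pts.append((k,p) if ax=='h' else (p,k))
    return np.array(pts)
E=[]
for nm,ax,rng,lo,hi,s in [('back',"h",range(275,294),181,190,1),('front','h',range(224,234),240,250,-1),('left','v',list(range(190,205))+list(range(230,243)),214,226,1),('right','v',list(range(190,198))+list(range(218,243)),291,303,-1)]:
    p=edge(ax,rng,lo,hi,s); w=onz('top',p,0.04)
    med=np.median(w,0); print(nm,np.round(med,4),'std',np.round(w.std(0)*1e3,1))
    vx,vy,x0,y0=cv2.fitLine(w[:,:2].astype(np.float32),cv2.DIST_HUBER,0,.001,.001).ravel(); print('  dir deg',np.degrees(np.arctan2(vy,vx)))
```

```text
back [0.5934 0.1227 0.04  ] std [ 0.7 17.8  0. ]
  dir deg -89.31723
front [0.3998 0.2968 0.04  ] std [0.2 9.3 0. ]
  dir deg -89.17343
left [0.5308 0.3284 0.04  ] std [64.4  1.4  0. ]
  dir deg 1.2968235
right [0.4633 0.0856 0.04  ] std [54.4  1.1  0. ]
  dir deg 0.8362898
```

```bash
cat >> h.py <<'E'
def cen(mask):
    m=cv2.moments(mask.astype(np.uint8),True); return (m['m10']/m['m00'],m['m01']/m['m00']),m['m00']
def crop(im,x0,y0,x1,y1,k,n,a=1.3,dots=()):
    c=cv2.convertScaleAbs(cv2.resize(im[y0:y1,x0:x1],None,fx=k,fy=k,interpolation=cv2.INTER_CUBIC),alpha=a)
    for u,v in dots: cv2.drawMarker(c,(int((u-x0+.5)*k),int((v-y0+.5)*k)),(255,0,255),cv2.MARKER_CROSS,12,1)
    save(c,n)
def T(p,yaw,q):
    c,s=np.cos(yaw),np.sin(yaw); q=np.atleast_2d(q); return np.c_[p[0]+c*q[:,0]-s*q[:,1],p[1]+s*q[:,0]+c*q[:,1],q[:,2]]
E
python3 - <<'E'
from h import *
I={n:np.load(f'pics/{n}0.npy') for n in('scene','top')}
def inbox(m,x0,y0,x1,y1):
    o=np.zeros_like(m);o[y0:y1,x0:x1]=m[y0:y1,x0:x1];return o
H={n:cv2.cvtColor(I[n],cv2.COLOR_RGB2HSV) for n in I}
gm=lambda n:(H[n][...,0]>48)&(H[n][...,0]<80)&(H[n][...,1]>130)&(H[n][...,2]>60)
bt,a1=cen(inbox(gm('top'),282,198,296,213)); bs,a2=cen(inbox(gm('scene'),335,203,352,217))
print('button',bt,a1,bs,a2,onz('top',[bt],.128),onz('scene',[bs],.128),tri(bs,bt))
# white deck silhouette centre by scene corners etc: overlay predictions
S=((.4966,.207),.0157)
pts=[[4,95,170],[-30,95,90],[-30,95,180],[-18,-92,85],[-100,-125,40],[-100,125,40],[100,125,40],[100,-125,40],[-8,83,170],[16,107,170],[-8,107,170],[16,83,170],[25,-107,128]]
W=T(*S,np.array(pts)/1e3)
print(np.round(W[:3],4),np.round(W[-1],4))
crop(I['top'],205,175,310,255,7,'pics/ts1.png',dots=proj('top',W))
crop(I['scene'],315,195,420,285,7,'pics/ss1.png',dots=proj('scene',W))
E
```

```text
button (287.6727272727273, 205.56363636363636) 55.0 (342.6923076923077, 209.03846153846155) 26.0 [[0.52338026 0.10095932 0.128     ]] [[0.52445716 0.10273449 0.128     ]] (array([0.52341429, 0.10115626, 0.12635513]), np.float64(0.00015741473278974114))
[[0.4991 0.3021 0.17  ]
 [0.4651 0.3015 0.09  ]
 [0.4651 0.3015 0.18  ]] [0.5233 0.1004 0.128 ]
```

View pics/ts1.png

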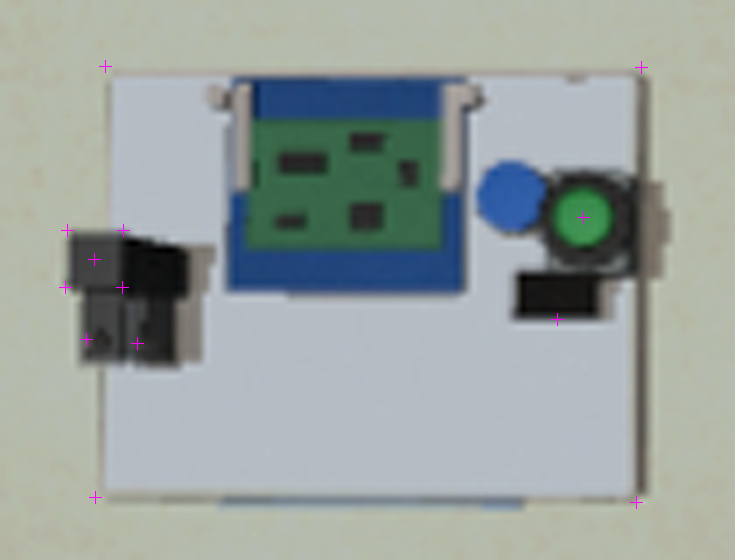

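View pics/ss1.png

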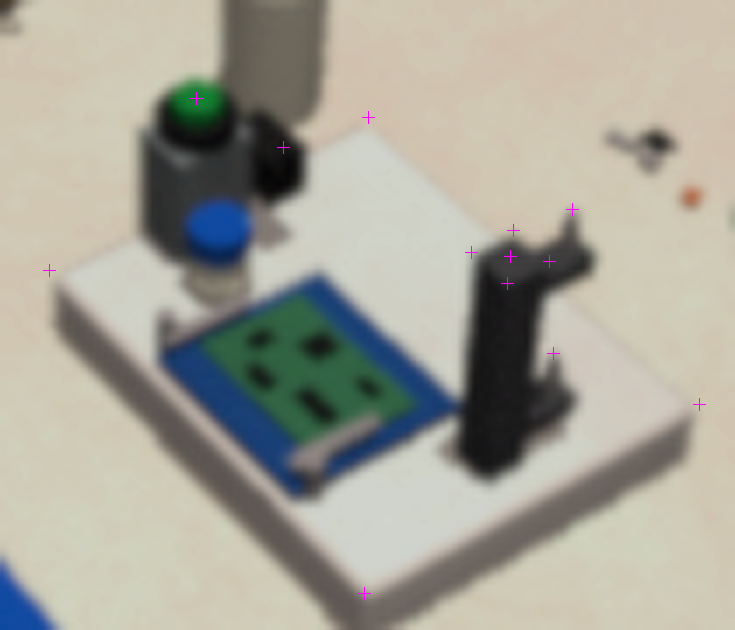

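Run:
```python
from h import *
I={n:np.load(f'pics/{n}0.npy') for n in('scene','top')}
p=onz('top',[[218.5,211.86]],.17)[0]; b=np.array([.5234,.101])
v=p[:2]-b; e=np.array([4-25,95+107])
print('post',p,'len',np.linalg.norm(v),np.linalg.norm(e)/1e3,'yaw',np.arctan2(v[1],v[0])-np.arctan2(e[1],e[0]))
# gate: blue rail pixels top view
H=cv2.cvtColor(I['top'],cv2.COLOR_RGB2HSV)
m=np.zeros((400,640),bool); sub=(slice(200,232),slice(350,440))
hh=H[sub]; m[sub]=(hh[...,0]>100)&(hh[...,0]<125)&(hh[...,1]>120)
print(m.sum())
ys,xs=np.nonzero(m); print(xs.min(),xs.max(),ys.min(),ys.max())
w=onz('top',np.c_[xs,ys],.130); vx,vy,x0,y0=cv2.fitLine(w[:,:2].astype(np.float32),cv2.DIST_HUBER,0,.001,.001).ravel()
print('rail dir yaw',np.arctan2(-vx*np.sign(vy),abs(vy)), 'ends',np.round(w[xs.argmin()],4),np.round(w[xs.argmax()],4),'line pt',x0,y0)
# tab dark
g=I['top'].max(2); mt=np.zeros_like(m); mt[206:224,384:412]=g[206:224,384:412]<55
print('tab',cen(mt)); ys,xs=np.nonzero(mt);print(xs.min(),xs.max(),ys.min(),ys.max()); 
print(onz('top',[cen(mt)[0]],.162))
rect=cv2.minAreaRect(np.c_[xs,ys].astype(np.float32));print(rect)
# brass
mb=np.zeros_like(m); hh=H[200:232,350:375]; mb[200:232,350:375]=(hh[...,0]>18)&(hh[...,0]<35)&(hh[...,1]>110); print('brass',cen(mb))
crop(I['top'],350,195,440,235,8,'pics/tr1.png',2.0)
```

```text
post [0.49810352 0.30065153 0.17      ] len 0.20124772614804795 0.20308865059377396 yaw 0.022443332416110406
124
370 422 211 220
rail dir yaw 0.14745829 ends [ 0.4939 -0.1477  0.13  ] [ 0.515  -0.3037  0.13  ] line pt 0.4996107 -0.2191103
tab ((397.48387096774195, 215.1451612903226), 124.0)
385 408 210 221
[[ 0.49975286 -0.22496041  0.162     ]]
((396.7378234863281, 214.8597412109375), (22.417600631713867, 10.822290420532227), 6.340191841125488)
brass ((363.9142857142857, 219.22857142857143), 35.0)
```

View pics/tr1.png

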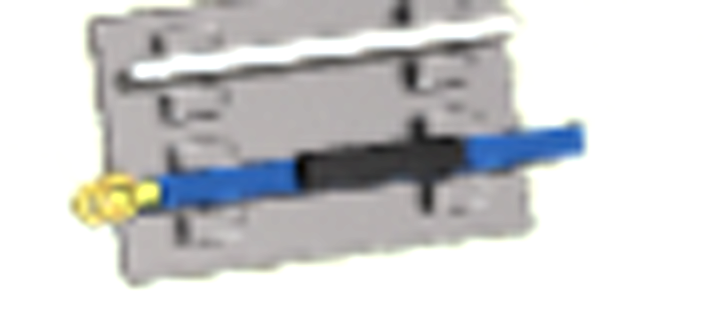

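Run:
```python
from h import *
I={n:np.load(f'pics/{n}0.npy') for n in('scene','top')}
print('right end',onz('top',[[422.6,212.1],[369.5,218.5]],.13))
print('tab ends top', onz('top',[[300/8+349.5,172/8+194.5],[466/8+349.5,152/8+194.5]],.162))
G=((.5025,-.2265),.13)
pts=[[0,0,162],[0,-30,162],[0,30,162],[0,-80,130],[0,80,130],[6,80,130],[-6,80,130],[6,-80,130],[0,95,120],[0,95,30],[7,30,162],[7,-30,162],[-7,30,162],[-7,-30,162]]
pts=np.array(pts)/1e3; pts[:,2]+=.012
W=T(*G,pts)
crop(I['top'],350,195,440,235,8,'pics/tr2.png',2.0,proj('top',W))
crop(I['scene'],275,140,325,205,10,'pics/sr2.png',1.5,proj('scene',W))
```

```text
right end [[ 0.51176081 -0.30552329  0.13      ]
 [ 0.48935869 -0.14627675  0.13      ]]
tab ends top [[ 0.49663515 -0.19429277  0.162     ]
 [ 0.50517123 -0.25499849  0.162     ]]
```

View pics/tr2.png

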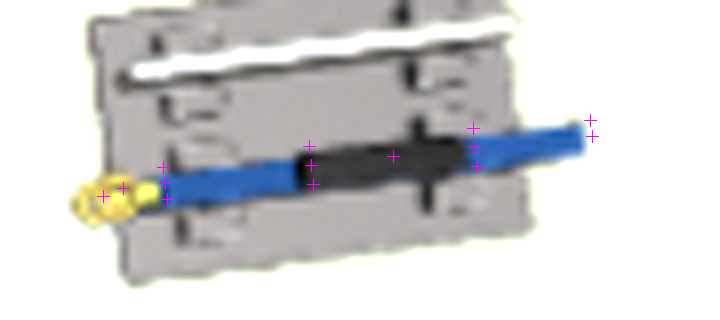

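View pics/sr2.png

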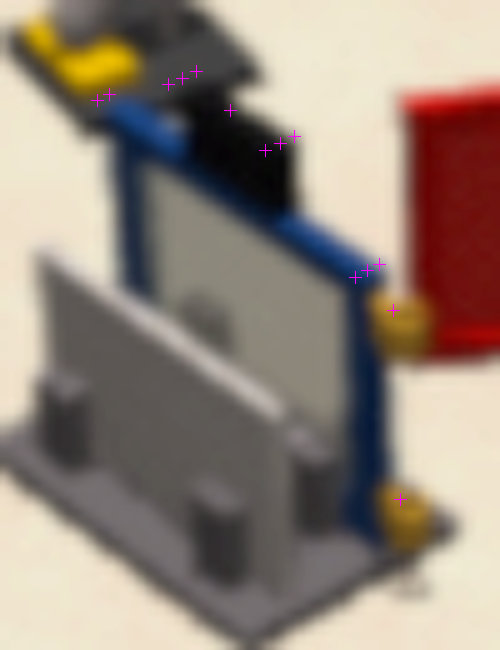

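Run:
```python
from h import *
from scipy.spatial.transform import Rotation as R
s=r.state(); M=R.from_quat(s['ee_rot']).as_matrix(); print(np.round(M,4), s['tool_pos'])
a=np.arctan2(M[1,0],M[0,0]); print('jaw az',a,'want .125 or -3.017: dz',.125-a,(.125+np.pi-a), .125-np.pi-a)
```

```text
[[ 3.323e-01 -8.000e-04 -9.432e-01]
 [ 9.432e-01 -1.600e-03  3.323e-01]
 [-1.700e-03 -1.000e+00  2.000e-04]] [0.20746471 0.58899066 0.23029037]
jaw az 1.2320087519927703 want .125 or -3.017: dz -1.1070087519927703 2.034583901597023 -4.248601405582564
```

>>> move_arm --pt "-1 0 0 0.06 0 0 0" --pt "-1 0.146 -0.3 0.09 0 0 -0.55" --pt "-1 0.146 -0.3 0.09 0 0 -0.55" --pt "-1 0.146 -0.3 0.09 0 0 -0.55" --pt "-1 0.293 -0.812 0.09 0 0 -1.107" --pt "-1 0.293 -0.812 0.09 0 0 -1.107" --pt "-1 0.293 -0.812 0.09 0 0 -1.107" --pt "-1 0.293 -0.812 0.09 0 0 -1.107" --pt "-1 0.293 -0.812 0.09 0 0 -1.107" --pt "-1 0.293 -0.812 0.09 0 0 -1.107" --pt "-1 0.293 -0.812 0.09 0 0 -1.107" --pt "-1 0.293 -0.812 0.09 0 0 -1.107" --pt "-1 0.293 -0.812 0.09 0 0 -1.107" --pt "-1 0.293 -0.812 0.09 0 0 -1.107" --pt "-1 0.293 -0.812 0.09 0 0 -1.107" --pt "-1 0.293 -0.812 0.09 0 0 -1.107" --pt "-1 0.293 -0.812 0.09 0 0 -1.107"

```text
time_s: 2.22
tool_pos: [0.5003, -0.2221, 0.3206]
ee_rot: [-0.705, -0.044, 0.044, 0.706]
ft_force: [-0.0, 0.7, -0.8]
finger_gap: 0.997
```

>>> move_arm --pt "-1 0 -0.001 -0.05 0 0 0" --pt "-1 0 -0.001 -0.1 0 0 0" --pt "-1 0 -0.001 -0.13 0 0 0" --pt "-1 0 -0.001 -0.13 0 0 0" --pt "-1 0 -0.001 -0.13 0 0 0"

```text
time_s: 2.85
tool_pos: [0.5016, -0.2232, 0.1933]
ee_rot: [0.706, 0.045, -0.044, -0.705]
ft_force: [0.8, -0.1, 0.9]
finger_gap: 1.001
```

Run:
```python
from h import *
a=r.grab_frame('scene'); b=r.grab_frame('top')
crop(a,265,110,345,200,6,'pics/s1.png',1.5); crop(b,340,170,450,250,6,'pics/t1.png',1.6); print(r.state()['tool_pos'])
```

```text
[ 0.50198209 -0.22381635  0.1938322 ]
```

View pics/s1.png

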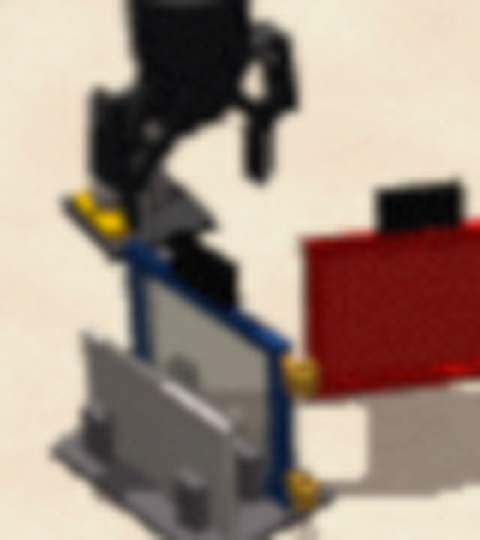

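View pics/t1.png

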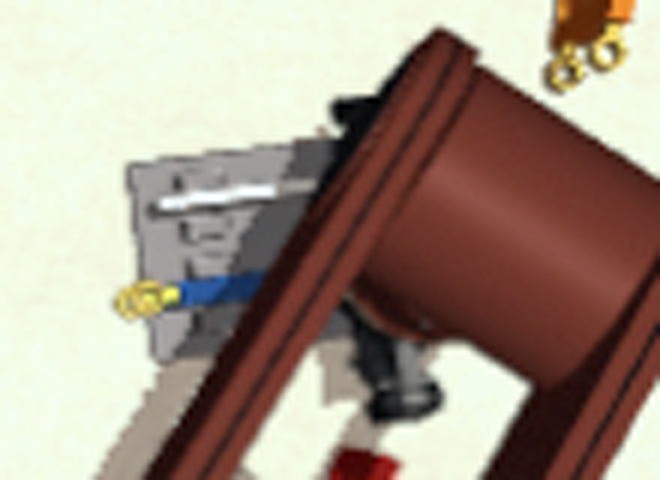

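>>> move_arm --pt "-1 0 0 -0.025 0 0 0" --pt "-1 0 0 -0.05 0 0 0" --pt "-1 0 0 -0.05 0 0 0" --pt "-1 0 0 -0.05 0 0 0" --pt "0 0 0 -0.05 0 0 0" --pt "0.5 0 0 -0.05 0 0 0" --pt "1 0 0 -0.05 0 0 0" --pt "1 0 0 -0.05 0 0 0" --pt "1 0 0 -0.05 0 0 0" --pt "1 0 0 -0.05 0 0 0" --squeeze 60

```text
time_s: 4.2
tool_pos: [0.5008, -0.2237, 0.1416]
ee_rot: [0.706, 0.044, -0.044, -0.706]
ft_force: [-0.5, -0.6, 1.5]
finger_gap: 0.155
```

Run:
```python
from h import *
a=r.grab_frame('scene')
crop(a,265,110,345,200,6,'pics/s2.png',1.5); s=r.state();print(s['tool_pos'],s['finger_gap'],s['ft_force'],s['wrist_torque'])
```

```text
[ 0.50082639 -0.22368223  0.14156455] 0.1559046873769082 [-0.20143696  0.37795074  2.26245361] [-0.0765272   0.18418492 -0.02425891]
```

View pics/s2.png

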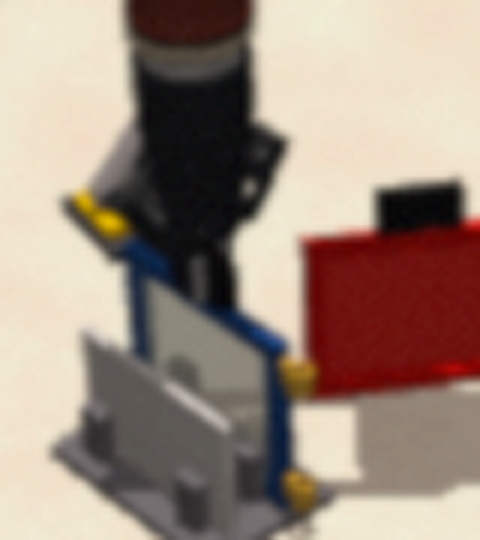

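>>> move_arm --pt "1 0 0 0.012 0 0 0" --pt "1 0 0 0.03 0 0 0" --pt "1 0 0 0.05 0 0 0" --pt "1 0 0 0.08 0 0 0" --pt "1 0 0 0.12 0 0 0" --pt "1 0 0 0.17 0 0 0" --pt "1 0 0 0.17 0 0 0" --pt "1 0 0 0.17 0 0 0" --pt "1 -0.01 0.03 0.17 0 0 -0.02" --pt "1 -0.03 0.08 0.17 0 0 -0.05" --pt "1 -0.05 0.13 0.17 0 0 -0.109" --pt "1 -0.07 0.18 0.17 0 0 -0.109" --pt "1 -0.09 0.23 0.17 0 0 -0.109" --pt "1 -0.101 0.28 0.17 0 0 -0.109" --pt "1 -0.101 0.33 0.17 0 0 -0.109" --pt "1 -0.101 0.38 0.17 0 0 -0.109" --pt "1 -0.101 0.415 0.17 0 0 -0.109" --pt "1 -0.101 0.429 0.17 0 0 -0.109" --pt "1 -0.101 0.429 0.17 0 0 -0.109" --pt "1 -0.101 0.429 0.17 0 0 -0.109"

```text
time_s: 6.75
tool_pos: [0.3996, 0.2044, 0.3106]
ee_rot: [0.707, 0.005, -0.006, -0.707]
ft_force: [-0.1, 0.6, -2.7]
finger_gap: 0.154
```

Run:
```python
from h import *
for n in('scene','top'):
    im=r.grab_frame(n); np.save(f'pics/{n}3.npy',im)
    crop(im,*((310,170,440,290) if n=='scene' else (205,160,335,260)),6,f'pics/{n}3.png',1.5)
s=r.state();print(s['tool_pos'],s['ee_rot'],s['finger_gap'],s['ft_force'],s['wrist_torque'])
```

```text
[0.39985595 0.20435759 0.31110441] [ 0.70726008  0.00496877 -0.0051696  -0.70691708] 0.15368377164108868 [ 0.8204199   0.25994927 -3.15846344] [-0.03082213  0.0413355  -0.02144964]
```

View pics/scene3.png

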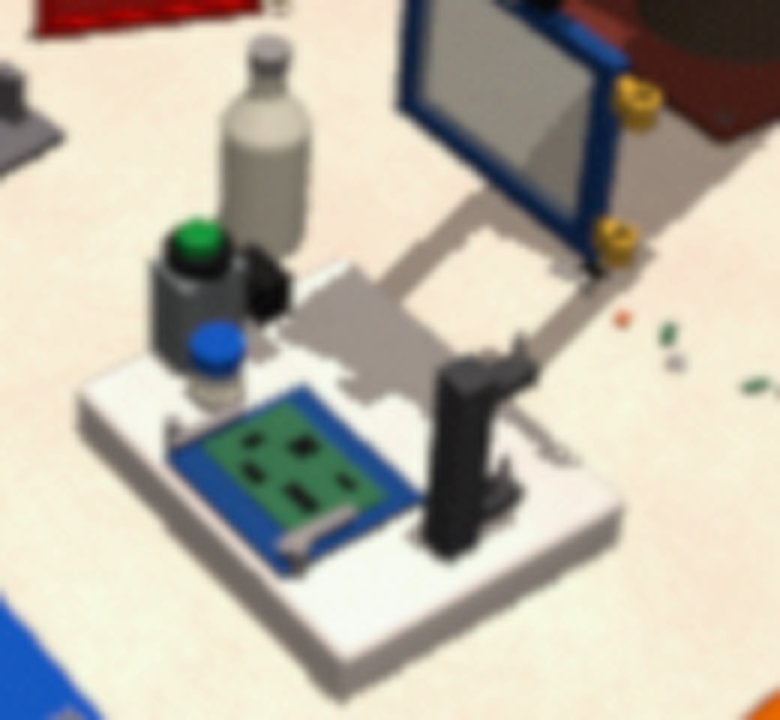

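View pics/top3.png

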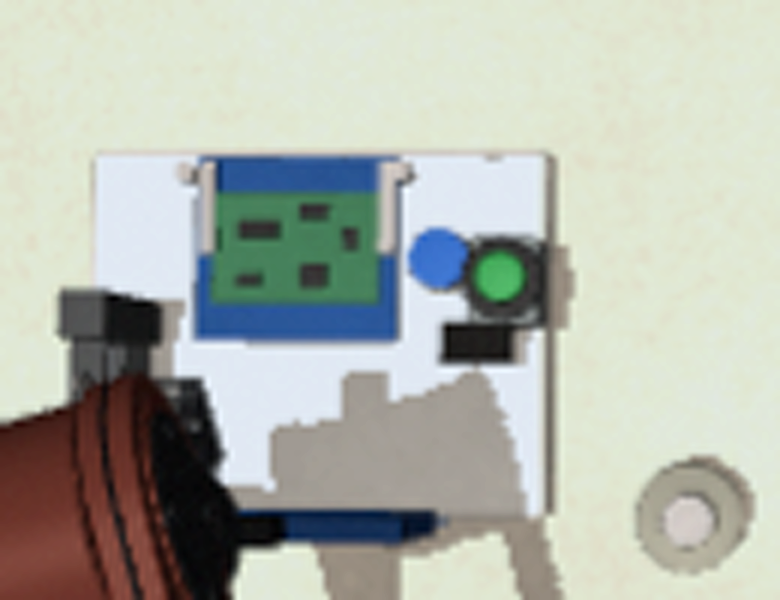

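>>> move_arm --pt "1 0 0 -0.04 0 0 0" --pt "1 0.015 0 -0.08 0 0 0" --pt "1 0.03 0 -0.0855 0 0 0" --pt "1 0.03 0 -0.0855 0 0 0" --pt "1 0.03 0 -0.0855 0 0 0" --pt "1 0.03 0 -0.0855 0 0 0"

```text
time_s: 7.6
tool_pos: [0.4299, 0.2055, 0.2268]
ee_rot: [-0.707, -0.006, 0.005, 0.707]
ft_force: [-0.0, -0.3, -4.0]
finger_gap: 0.155
```

Run:
```python
from h import *
for n in('scene','top'):
    im=r.grab_frame(n); np.save(f'pics/{n}4.npy',im)
    crop(im,*((350,190,430,275) if n=='scene' else (205,160,335,260)),(8 if n=='scene' else 6),f'pics/{n}4.png',1.5)
s=r.state();print(s['tool_pos'],s['ee_rot'],s['finger_gap'],s['ft_force'],s['wrist_torque'])
im=np.load('pics/scene4.npy'); H=cv2.cvtColor(im,cv2.COLOR_RGB2HSV)
m=((H[...,0]>14)&(H[...,0]<32)&(H[...,1]>120)&(H[...,2]>70)).astype(np.uint8); m[:, :380]=0; m[:190]=0;m[275:]=0;m[:,430:]=0
n,l,st,c=cv2.connectedComponentsWithStats(m)
zb=.012+s['tool_pos'][2]-.1416; print('gate bottom',zb)
for i in range(1,n):
    if st[i,4]>8: print(st[i],c[i],'low',onz('scene',[c[i]],zb+.021),'up',onz('scene',[c[i]],zb+.111))
```

```text
[0.42977834 0.20555377 0.22654428] [-0.70696301 -0.00615201  0.0052674   0.70720415] 0.15464778094042958 [ 0.66573708  0.12530032 -2.82008282] [-0.0288357   0.03382039  0.03117897]
gate bottom 0.09694428238509042
[402 208   7   9  40] [405.45  211.825] low [[0.35112474 0.22352395 0.11794428]] up [[0.42663479 0.29572269 0.20794428]]
[400 230   6   7  26] [402.23076923 233.15384615] low [[0.4278839  0.29582295 0.11794428]] up [[0.49651259 0.36154018 0.20794428]]
```

View pics/scene4.png

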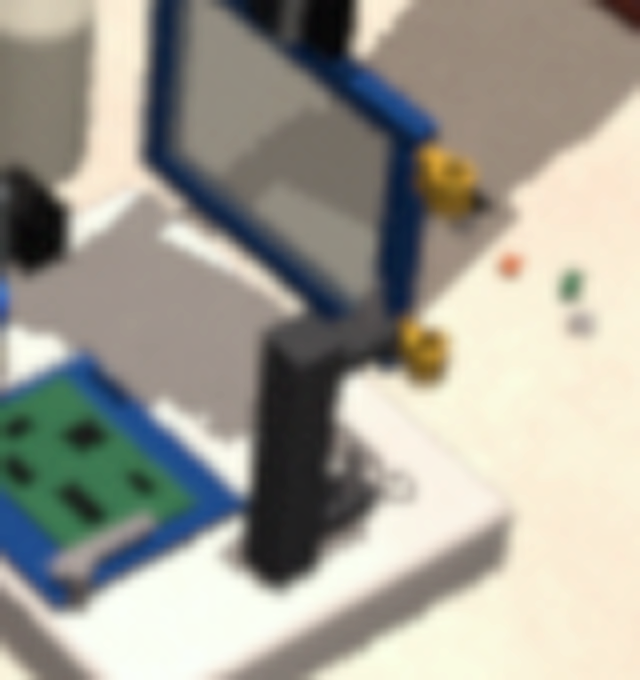

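View pics/top4.png

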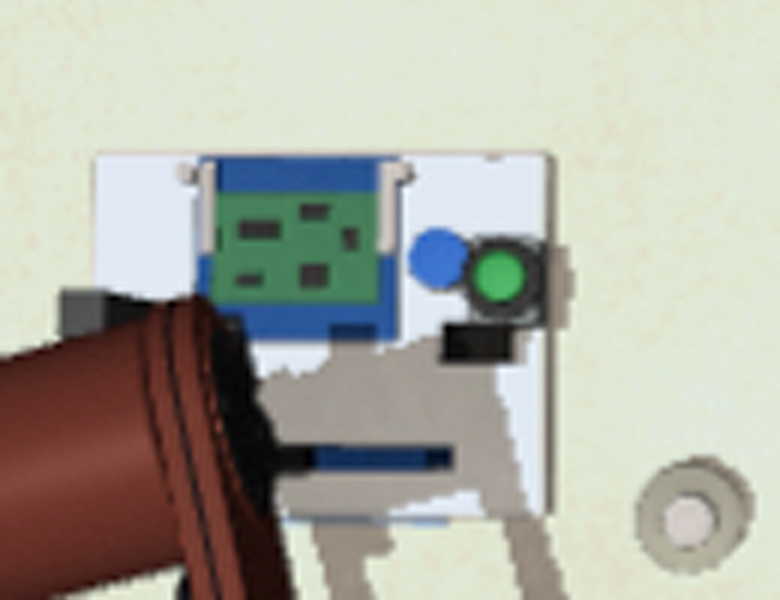

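Run:
```python
from h import *
im=np.load('pics/scene4.npy'); t=np.load('pics/top4.npy'); zb=.0969
print('top free end top', onz('top',[[453.5/6+204.5,457/6+159.5],[453.5/6+204.5,446/6+159.5],[453.5/6+204.5,469/6+159.5]],zb+.13))
s0=np.load('pics/scene0.npy')
print('pin up tip scene',onz('scene',[[396.2,224.8]],.18))
th=np.linspace(0,6.28,12)
def K(p,yaw):
    o=[]
    for z in (30,120,12,102):
        o+= [[9*np.cos(a),95+9*np.sin(a),z] for a in th]
    o+=[[6,-80,130],[-6,-80,130],[0,80,130],[6,80,130],[6,80,0],[6,-80,0]]
    o=np.array(o)/1e3;o[:,2]+=zb; return T(p,yaw,o)
G=((.4298,.2056),.016)
W=K(*G)
crop(im,375,195,425,255,12,'pics/k1.png',1.6,proj('scene',W))
crop(t,240,215,300,250,12,'pics/k1t.png',1.6,proj('top',W))
S=((.4966,.207),.0157)
a=np.radians(np.arange(0,360,30))
W=T(*S,np.array([[-30,95,180],[-30,95,166],[-30,95,156],[-30,95,90],[-30,95,66],[-39,86,156],[-39,104,156],[-39,86,66],[-39,104,66],[-8,83,170],[16,107,170],[-8,107,170],[16,83,170]])/1e3)
crop(s0,375,205,425,275,11,'pics/k0.png',1.6,proj('scene',W))
```

```text
top free end top [[0.43316506 0.11076665 0.2269    ]
 [0.43824927 0.11090987 0.2269    ]
 [0.42762208 0.11061074 0.2269    ]]
pin up tip scene [[0.46635194 0.30290559 0.18      ]]
```

View pics/k1.png

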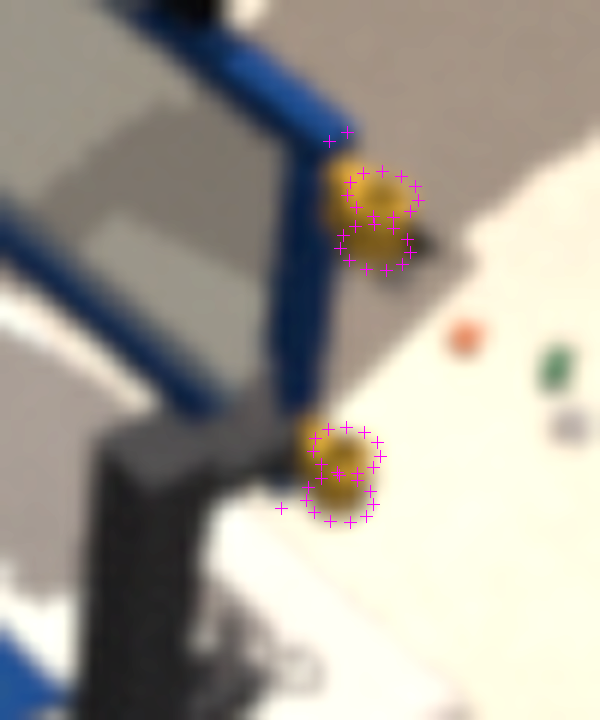

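View pics/k1t.png

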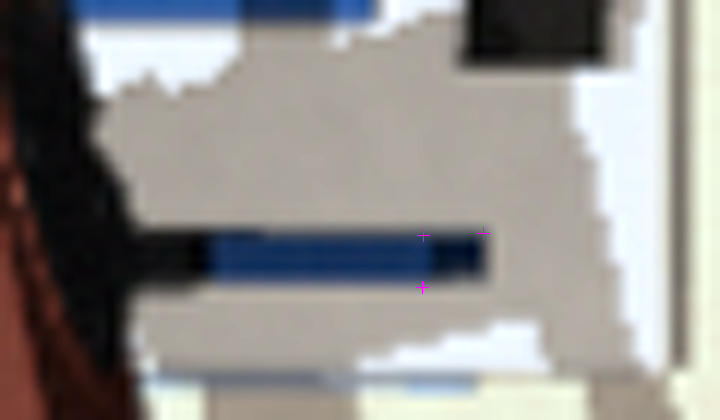

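View pics/k0.png

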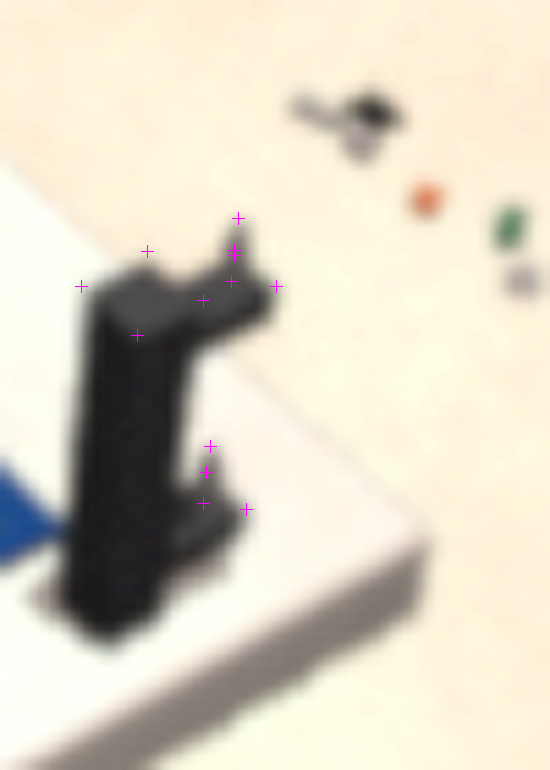

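>>> move_arm --pt "1 0.018 0.001 0 0 0 0" --pt "1 0.036 0.001 0 0 0 0" --pt "1 0.036 0.001 0 0 0 0" --pt "1 0.036 0.001 0 0 0 0" --pt "1 0.036 0.001 0 0 0 0"

```text
time_s: 8.32
tool_pos: [0.4651, 0.2065, 0.2258]
ee_rot: [0.707, 0.006, -0.006, -0.707]
ft_force: [0.3, 0.6, -3.2]
finger_gap: 0.154
```

Run:
```python
from h import *
for n in('scene','top'):
    im=r.grab_frame(n); np.save(f'pics/{n}5.npy',im)
    crop(im,*((375,195,425,265) if n=='scene' else (205,175,310,255)),(11 if n=='scene' else 7),f'pics/{n}5.png',1.6)
s=r.state();print(s['tool_pos'],s['ee_rot'],s['finger_gap'],s['ft_force'],s['wrist_torque'])
```

```text
[0.46531816 0.20653202 0.22588012] [-0.70707654 -0.00576896  0.00574658  0.70709014] 0.1568540091290828 [-0.35171101  0.16319708 -3.72444463] [0.05066482 0.01137097 0.00691066]
```

View pics/scene5.png

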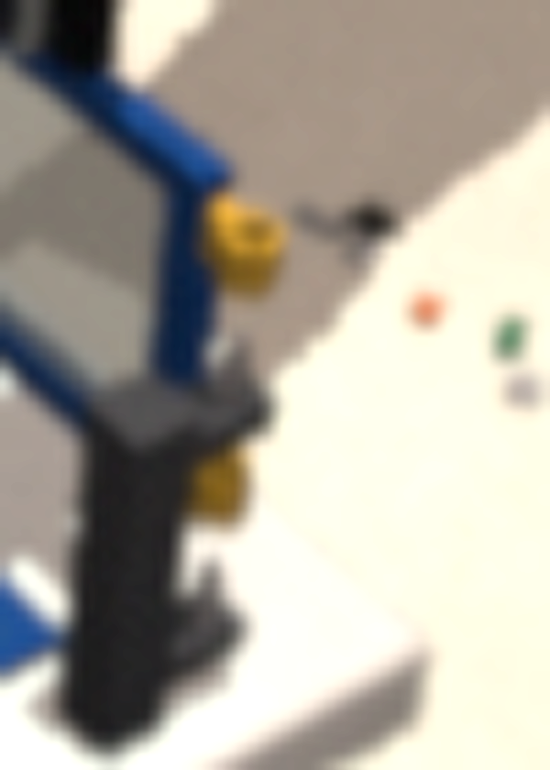

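View pics/top5.png

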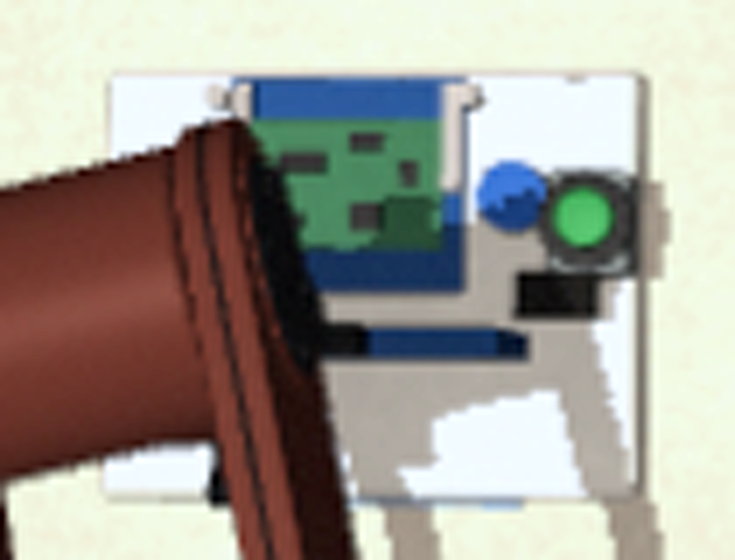

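Run:
```python
from h import *
im=np.load('pics/scene5.npy'); t=np.load('pics/top5.npy')
zb=.012+.2258-.1416; 
P=np.array([.4645,.3019]); 
ax=np.array([[*P,z] for z in (zb+.120,zb+.102,.180,.156,zb+.03,zb+.012,.09,.066)])
a=np.radians(np.arange(0,360,30)); ring=np.array([[P[0]+.009*np.cos(x),P[1]+.009*np.sin(x),zb+z] for z in(.120,.102,.012) for x in a])
crop(im,380,195,415,265,11,'pics/k2.png',1.6,proj('scene',np.r_[ax,ring]))
crop(im,380,195,415,265,11,'pics/k2b.png',1.6)
a=cv2.imread('pics/k2.png');b=cv2.imread('pics/k2b.png');cv2.imwrite('pics/k2c.png',cv2.resize(np.hstack([a,b]),None,fx=.77,fy=.77))
# knuckle from TCP
print('pred knuckle',T((.4653,.2065),.0163,[[0,.095,0]]), 'pin est',P)
```

```text
pred knuckle [[0.46375157 0.30148738 0.        ]] pin est [0.4645 0.3019]
```

View pics/k2c.png

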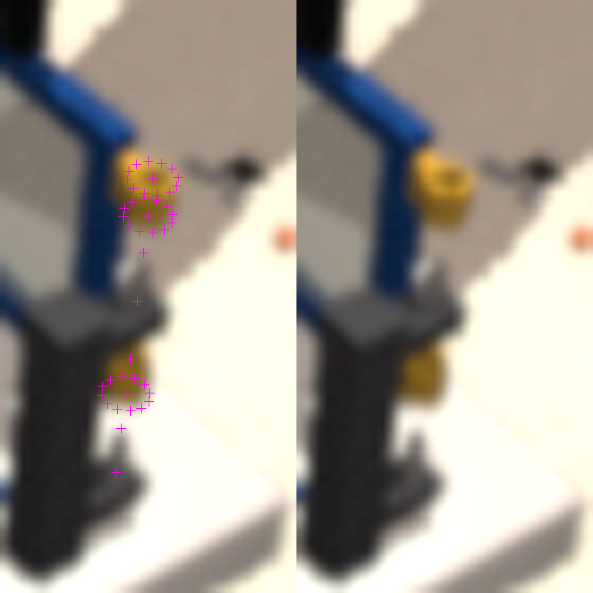

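>>> move_arm --pt "1 0 0.0005 -0.008 0 0 0" --pt "1 0 0.0005 -0.015 0 0 0" --pt "1 0 0.0005 -0.019 0 0 0" --pt "1 0 0.0005 -0.023 0 0 0" --pt "1 0 0.0005 -0.026 0 0 0" --pt "1 0 0.0005 -0.026 0 0 0"

```text
time_s: 9.18
tool_pos: [0.4656, 0.2069, 0.1995]
ee_rot: [0.707, 0.005, -0.006, -0.707]
ft_force: [0.6, 0.9, -3.4]
finger_gap: 0.153
```

Run:
```python
from h import *
im=r.grab_frame('scene'); np.save('pics/scene6.npy',im)
crop(im,375,195,425,265,11,'pics/scene6.png',1.6)
s=r.state();print(s['tool_pos'],s['finger_gap'],s['ft_force'],s['wrist_torque'])
```

```text
[0.46575946 0.20695272 0.19980393] 0.15234683971380458 [ 0.29985978  0.15817119 -2.42166502] [-0.02247761 -0.05268161  0.02767293]
```

View pics/scene6.png

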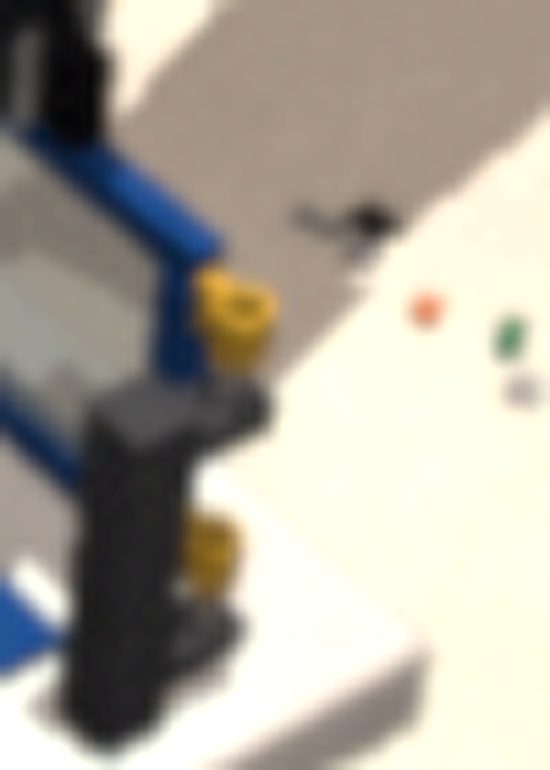

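>>> move_arm --pt "1 0 0 -0.003 0 0 0" --pt "1 0 0 -0.006 0 0 0" --pt "1 0 0 -0.009 0 0 0" --pt "1 0 0 -0.009 0 0 0"

```text
time_s: 9.72
tool_pos: [0.4655, 0.2069, 0.1903]
ee_rot: [0.707, 0.005, -0.006, -0.707]
ft_force: [0.3, 0.3, -3.3]
finger_gap: 0.154
```

>>> move_arm --pt "1 0 0 -0.002 0 0 0" --pt "1 0 0 -0.004 0 0 0" --pt "1 0 0 -0.006 0 0 0" --pt "1 0 0 -0.007 0 0 0" --pt "1 0 0 -0.007 0 0 0" --pt "1 0 0 -0.007 0 0 0"

```text
time_s: 10.48
tool_pos: [0.4658, 0.207, 0.1839]
ee_rot: [-0.707, -0.006, 0.006, 0.707]
ft_force: [-0.2, -0.4, -3.4]
finger_gap: 0.155
```

Run:
```python
from h import *
for n in('scene','top'):
    im=r.grab_frame(n); np.save(f'pics/{n}7.npy',im)
    crop(im,*((375,195,425,265) if n=='scene' else (205,175,310,255)),(11 if n=='scene' else 7),f'pics/{n}7.png',1.6)
s=r.state();print(s['tool_pos'],s['finger_gap'],s['ft_force'],s['wrist_torque'])
```

```text
[0.46575148 0.20695726 0.18384349] 0.1546978662776818 [-0.0063227   0.80857855 -3.52197402] [-0.02970882 -0.00391731  0.05726706]
```

View pics/scene7.png

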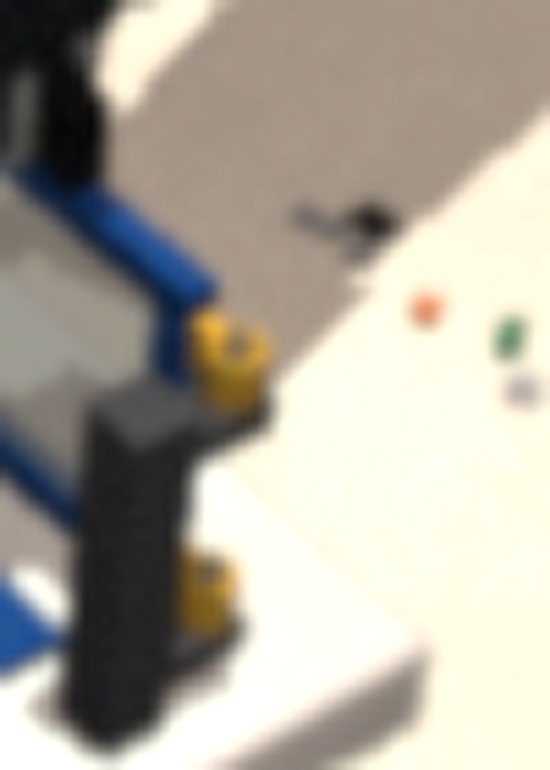

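View pics/top7.png

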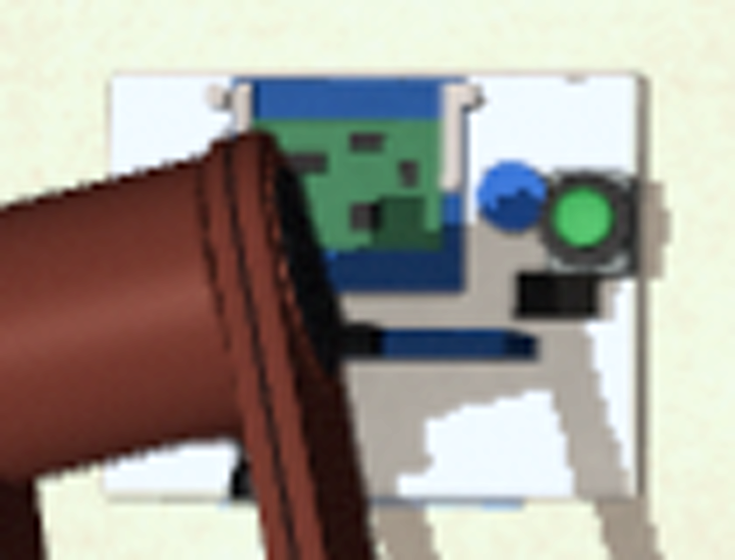

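>>> move_arm --pt "1 0 0 -0.0005 0 0 0" --pt "1 0 0 -0.001 0 0 0" --pt "1 0 0 -0.0015 0 0 0" --pt "1 0 0 -0.0015 0 0 0"

```text
time_s: 11.08
tool_pos: [0.4662, 0.2069, 0.1832]
ee_rot: [0.707, 0.006, -0.005, -0.707]
ft_force: [-1.7, -4.1, 5.1]
finger_gap: 0.157
```

>>> move_arm --pt "1 0 0 0.001 0 0 0" --pt "1 0 0 0.001 0 0 0" --pt "0.4 0 0 0.001 0 0 0" --pt "0 0 0 0.001 0 0 0" --pt "-0.5 0 0 0.001 0 0 0" --pt "-1 0 0 0.001 0 0 0" --pt "-1 0 0 0.001 0 0 0" --pt "-1 0 0 0.001 0 0 0"

```text
time_s: 12.08
tool_pos: [0.4658, 0.207, 0.1833]
ee_rot: [-0.707, -0.006, 0.006, 0.707]
ft_force: [0.4, 0.3, 0.1]
finger_gap: 0.998
```

Run:
```python
from h import *
for n in('scene','top'):
    im=r.grab_frame(n); np.save(f'pics/{n}8.npy',im)
    crop(im,*((335,180,435,270) if n=='scene' else (205,175,310,255)),(7 if n=='scene' else 7),f'pics/{n}8.png',1.6)
s=r.state();print(s['tool_pos'],s['finger_gap'],s['ft_force'],s['wrist_torque'])
```

```text
[0.46568744 0.20697343 0.18327484] 0.9985333055498977 [ 0.04227646 -0.24445676  0.69919403] [ 0.03303901 -0.02981468 -0.00024746]
```

View pics/scene8.png

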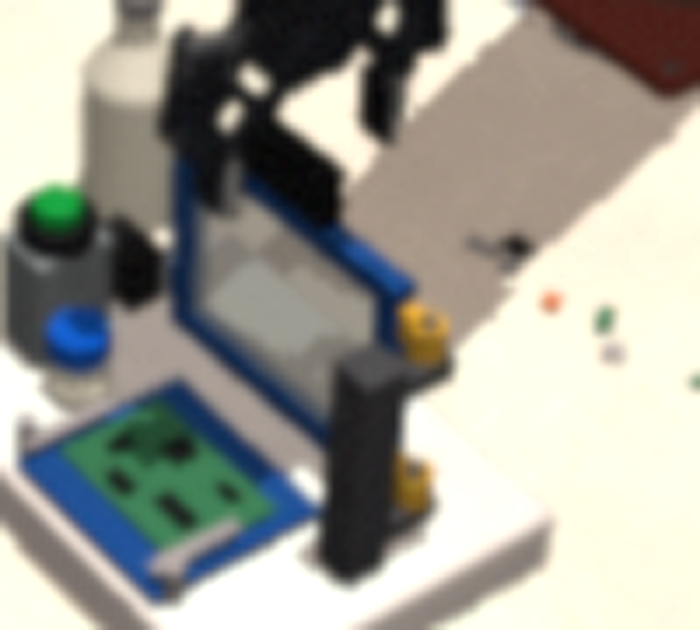

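View pics/top8.png

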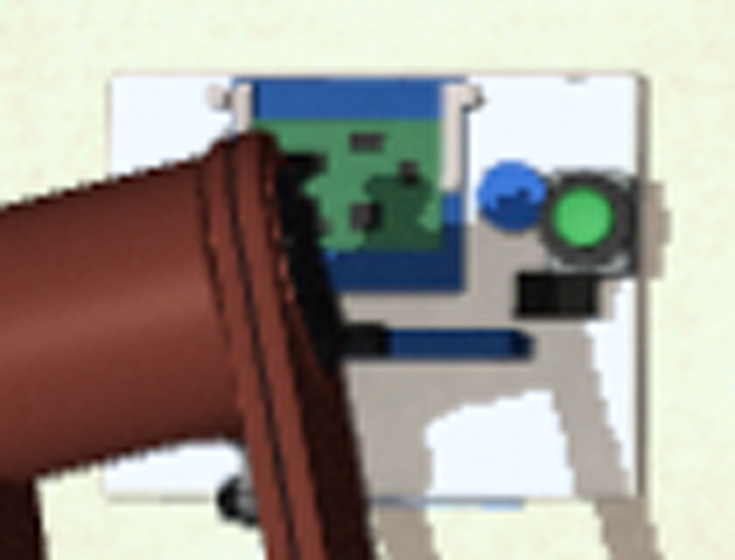

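>>> move_arm --pt "-1 0 0 0.02 0 0 0" --pt "-1 0 0 0.06 0 0 0" --pt "-1 0 0 0.11 0 0 0" --pt "-1 0 -0.02 0.11 0 0 0" --pt "0 0.02 -0.05 0.11 0 0 0" --pt "1 0.058 -0.106 0.11 0 0 0" --pt "1 0.058 -0.106 0.11 0 0 0" --pt "1 0.058 -0.106 0.11 0 0 0" --pt "1 0.058 -0.106 0.11 0 0 0" --pt "1 0.058 -0.106 0.11 0 0 0"

```text
time_s: 13.42
tool_pos: [0.5232, 0.1021, 0.2934]
ee_rot: [-0.707, -0.006, 0.006, 0.707]
ft_force: [-0.3, -0.7, 0.2]
finger_gap: 0.001
```

Run:
```python
from h import *
for n in('scene','top'):
    im=r.grab_frame(n); np.save(f'pics/{n}9.npy',im)
    crop(im,*((325,150,425,270) if n=='scene' else (205,175,310,255)),(5 if n=='scene' else 7),f'pics/{n}9.png',1.6)
s=r.state();print(s['tool_pos'],s['finger_gap'],s['ft_force'])
W=T((.4665,.2070),.016,np.array([[0,-80,184],[0,80,184],[6,-80,184],[-6,-80,184],[0,0,216],[0,95,174]])/1e3)
crop(r.grab_frame('top'),205,175,310,255,7,'pics/top9b.png',1.6,proj('top',W))
```

```text
[0.52339027 0.10181764 0.29343768] 0.0009378226145283129 [ 0.62942842 -0.1232359  -0.329737  ]
```

View pics/scene9.png

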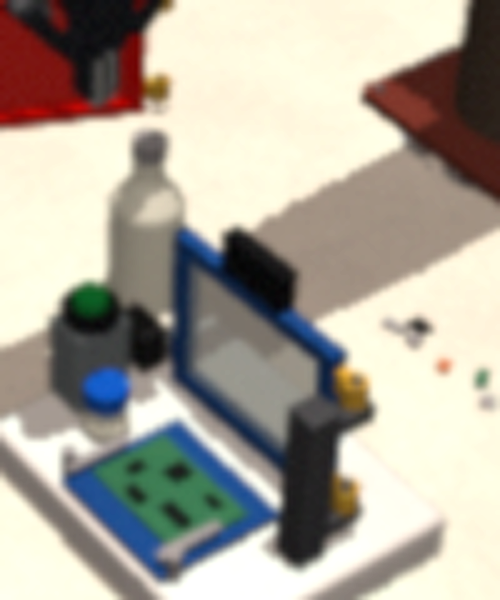

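View pics/top9b.png

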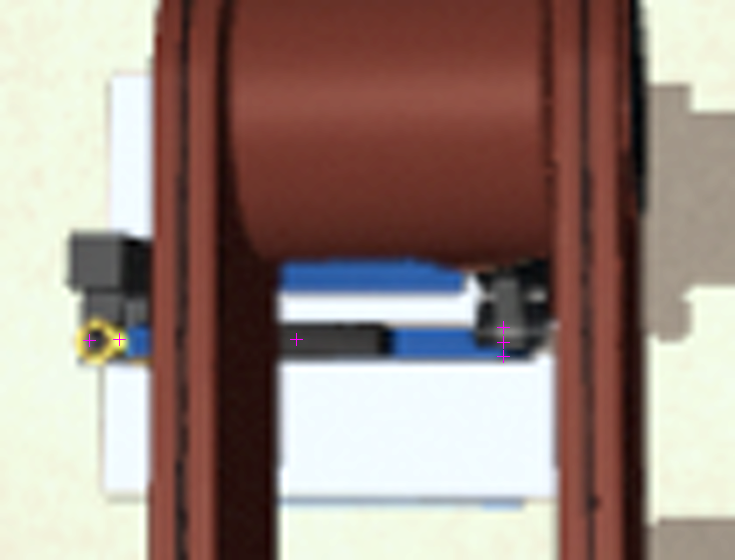

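Run:
```python
from h import *
im=np.load('pics/top9.npy'); 
for z in(.33,.36,.40,.43): print(z,onz('top',[[205+510/7-.5,175+348/7-.5]],z))
s=np.load('pics/scene9.npy'); crop(s,300,80,400,190,6,'pics/s9.png',1.8)
print(r.state()['q'])
```

```text
0.33 [[0.46315347 0.10748284 0.33      ]]
0.36 [[0.46267193 0.10404729 0.36      ]]
0.4 [[0.46202987 0.09946656 0.4       ]]
0.43 [[0.46154832 0.09603101 0.43      ]]
[ 4.38596702e-02 -3.54426281e-02  1.68459452e+00  7.00433121e-05
  1.49223093e+00  2.66893879e-02]
```

View pics/s9.png

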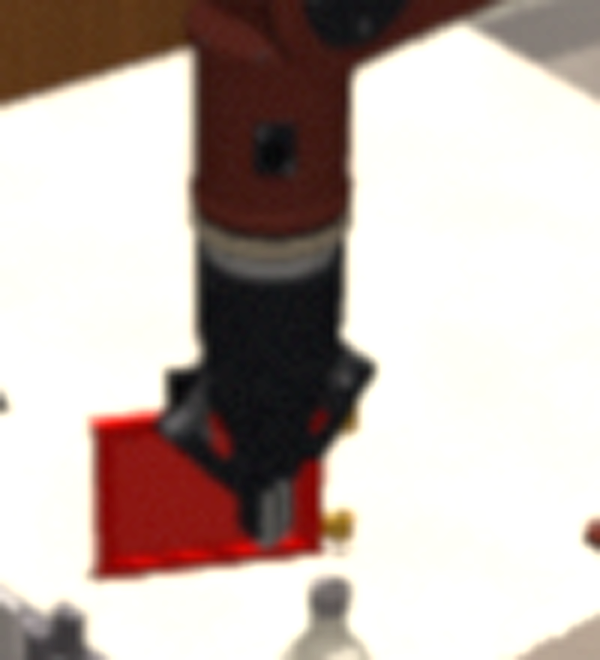

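>>> move_arm --pt "1 0 0 0 0 0 -0.17" --pt "1 0 0 0 0 0 -0.34" --pt "1 0 0 0 0 0 -0.51" --pt "1 0 0 0 0 0 -0.68" --pt "1 0 0 0 0 0 -0.85" --pt "1 0 0 0 0 0 -1.02" --pt "1 0 0 0 0 0 -1.19" --pt "1 0 0 0 0 0 -1.36" --pt "1 0 0 -0.03 0 0 -1.55" --pt "1 0 0 -0.08 0 0 -1.55" --pt "1 0 0 -0.12 0 0 -1.55" --pt "1 0 0 -0.15 0 0 -1.55" --pt "1 0 0 -0.15 0 0 -1.55" --pt "1 0 0 -0.15 0 0 -1.55"

```text
time_s: 15.32
tool_pos: [0.5246, 0.1012, 0.1448]
ee_rot: [-0.509, 0.49, -0.491, 0.51]
ft_force: [-0.2, 0.0, 0.9]
finger_gap: -0.002
```

Run:
```python
from h import *
im=r.grab_frame('scene'); np.save('pics/scene10.npy',im)
crop(im,315,130,425,260,4.5,'pics/scene10.png',1.6)
s=r.state();print(s['tool_pos'],s['finger_gap'],s['ft_force'])
```

```text
[0.52501305 0.10114372 0.1452843 ] 0.00149181348175636 [0.53320126 0.27303133 0.18995874]
```

View pics/scene10.png

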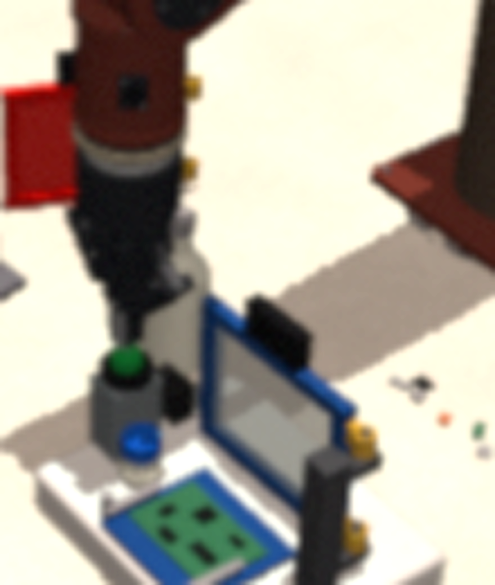

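>>> move_arm --pt "1 -0.001 0 -0.01 0 0 0" --pt "1 -0.001 0 -0.015 0 0 0" --pt "1 -0.001 0 -0.019 0 0 0" --pt "1 -0.001 0 -0.022 0 0 0" --pt "1 -0.001 0 -0.022 0 0 0" --pt "1 -0.001 0 -0.022 0 0 0"

```text
time_s: 16.12
tool_pos: [0.5234, 0.1011, 0.1256]
ee_rot: [-0.509, 0.49, -0.491, 0.509]
ft_force: [-12.8, -1.6, 28.4]
finger_gap: 0.002
```

Run:
```python
from h import *
im=r.grab_frame('scene'); np.save('pics/scene11.npy',im)
crop(im,325,160,405,235,8,'pics/scene11.png',1.7)
s=r.state();print(s['tool_pos'],s['finger_gap'],s['ft_force'],s['wrist_torque'])
```

```text
[0.52346468 0.10105878 0.12561384] -0.002701207256129477 [-12.93606618  -0.64502874  28.167696  ] [-0.16147852  2.31585361  0.00644479]
```

View pics/scene11.png

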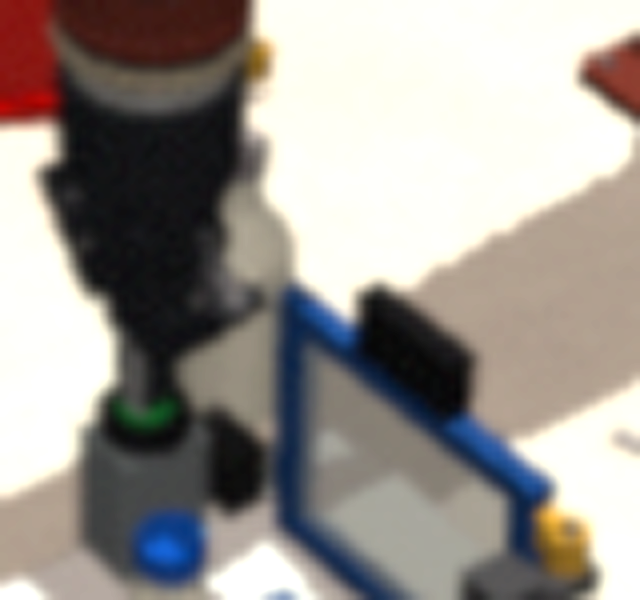

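Run:
```python
from h import *
for n in (0,9,10,11):
    im=np.load(f'pics/scene{n}.npy').astype(int); g=im[...,1]-(im[...,0]+im[...,2])//2
    print(n); print(g[203:217,336:351])
print(proj('scene',[[.5234,.101,.128],[.5234,.101,.122],[.5234,.101,.110],[.5234,.114,.128],[.5364,.101,.128]]))
```

```text
0
[[ 6  6  7  6  6  4  5  6  7  6  5  3  3  2  2]
 [ 6  8  7  6  6  6  5  6  7  7  4  4  2  2  2]
 [ 7  6  7  7  8 10 12 12 10  8  5  2  2  2  2]
 [ 6  8  8  9 14 24 32 31 25 19 11  4  3  2  3]
 [ 7  7  8 15 30 47 57 57 50 45 26  8  3  3  3]
 [ 7  6  7 24 52 67 70 70 70 63 39 12  2  2  2]
 [ 7  5  6 31 58 68 70 72 70 64 43 15  2  2  2]
 [ 5  4  5 25 45 58 63 65 62 54 36 12  2  1  2]
 [ 4  3  3 14 30 42 45 46 44 36 22  7  1  2  3]
 [ 4  3  1  5 17 25 28 31 28 20  9  1  0  1  1]
 [ 2  1  0  0  3  8 12 13 10  6  1  0  0  1  0]
 [ 2  2  1  0  0  1  2  2  1 -1 -2  0  1  1  1]
 [ 2  2  2  0 -1 -1  0  1  0  1  1  0  2  1  1]
 [ 2  1  2  1  1  1  0  1  1  0  0  1  2  2  1]]
9
[[ 7  6  7  6  5  5  4  5  6  7  5  3  2  2  2]
 [ 7  7  7  7  6  6  6  7  7  6  5  3  2  2  4]
 [ 6  6  7  7  8  9 10 10  9  7  4  3  3  3  2]
 [ 7  7  8  9 10 14 18 18 14 10  6  3  3  2  2]
 [ 8  7  8  9 16 23 31 31 26 22 13  5  3  2  2]
 [ 8  7  6 13 29 39 42 43 41 36 20  6  3  2  2]
 [ 7  5  5 19 38 43 44 44 43 40 29  9  2  3  2]
 [ 5  3  4 20 33 39 43 43 42 38 27 11  3  2  2]
 [ 4  3  2 13 26 35 36 37 35 30 20  7  
[... 1047 characters left out ...]
  1 -1  0  1  2  2  3  3]
 [ 7  8  7  4  2  1  1  1  0  1  2  1  3  2  3]
 [ 8  8  7  4  1  0  0  1  0  1  0  2  3  2  3]
 [ 8  7  6  3  1  0  0  0 -1  2  1  1  2  2  2]
 [ 7  5  4  5  5  1  1  0  3  7  7  3  2  3  2]
 [ 6  3  4 15 13  7  3  7 18 21 20  8  2  1  3]
 [ 4  3  3 16 23 19 13 20 31 32 21  8  1  1  2]
 [ 4  3  0  7 19 24 24 29 32 23 11  3  0  1  1]
 [ 3  2  0  1  6 13 17 17 14  8  1  1  0  1  1]
 [ 2  1  0  0  1  1  2  4  2  0  0  0  1  0  0]
 [ 2  2  1  1  0 -1  0  0  1  0  0 -1  1  1  1]
 [ 2  1  2  1  1  0  0  1  0  0  0  1  1  1  1]]
[[342.65264387 208.64231078]
 [342.62713163 209.9859603 ]
 [342.57640993 212.65283662]
 [344.8905442  210.75328692]
 [339.4769847  210.06945822]]
```

>>> move_arm --pt "1 0 0 0.003 0 0 0" --pt "1 0 0 0.004 0 0 0" --pt "1 0 0 0.004 0 0 0" --pt "1 0 0 0.004 0 0 0"

```text
time_s: 16.68
tool_pos: [0.5232, 0.101, 0.126]
ee_rot: [-0.509, 0.49, -0.491, 0.509]
ft_force: [-1.2, 0.1, 7.6]
finger_gap: 0.002
```

>>> move_arm --pt "1 0 0 0.001 0 0 0" --pt "1 0 0 0.002 0 0 0" --pt "1 0 0 0.002 0 0 0"

```text
time_s: 17.05
tool_pos: [0.5232, 0.101, 0.1275]
ee_rot: [-0.509, 0.49, -0.491, 0.509]
ft_force: [2.2, 0.9, 3.2]
finger_gap: -0.002
```

>>> move_arm --pt "1 0 0 0.001 0 0 0" --pt "1 0 0 0.002 0 0 0" --pt "1 0 0 0.002 0 0 0"

```text
time_s: 17.42
tool_pos: [0.5228, 0.1009, 0.1293]
ee_rot: [-0.509, 0.491, -0.491, 0.509]
ft_force: [2.4, -0.3, 2.7]
finger_gap: -0.001
```

>>> move_arm --pt "1 0 0 0.001 0 0 0" --pt "1 0 0 0.002 0 0 0" --pt "1 0 0 0.002 0 0 0"

```text
time_s: 17.8
tool_pos: [0.5224, 0.1009, 0.1311]
ee_rot: [0.509, -0.491, 0.491, -0.509]
ft_force: [0.9, 0.5, 2.4]
finger_gap: -0.001
```

>>> move_arm --pt "1 0 0 0.001 0 0 0" --pt "1 0 0 0.002 0 0 0" --pt "1 0 0 0.002 0 0 0"

```text
time_s: 18.18
tool_pos: [0.5222, 0.101, 0.1329]
ee_rot: [0.509, -0.491, 0.49, -0.509]
ft_force: [0.4, 0.3, -0.2]
finger_gap: -0.0
```

>>> move_arm --pt "1 0 0 0.02 0 0 0" --pt "1 0 0 0.07 0 0 0" --pt "1 0 0 0.13 0 0 0" --pt "1 0 0 0.18 0 0 0" --pt "1 -0.03 -0.05 0.2 0 0 0" --pt "1 -0.06 -0.1 0.2 0 0 0" --pt "1 -0.08 -0.16 0.2 0 0 0" --pt "1 -0.1 -0.22 0.2 0 0 0" --pt "1 -0.1 -0.28 0.2 0 0 0" --pt "1 -0.1 -0.3 0.2 0 0 0" --pt "1 -0.1 -0.3 0.2 0 0 0" --pt "1 -0.1 -0.3 0.2 0 0 0"

```text
time_s: 19.68
tool_pos: [0.4229, -0.1979, 0.3331]
ee_rot: [-0.509, 0.491, -0.49, 0.51]
ft_force: [-0.2, 0.3, -0.0]
finger_gap: -0.002
```

Run:
```python
from h import *
for n in('scene','top'):
    im=r.grab_frame(n); np.save(f'pics/{n}12.npy',im); save(im,f'pics/{n}12f.png')
    W=T((.4660,.2070),.016,np.array([[0,-80,184],[0,80,184],[6,-80,184],[-6,-80,184],[0,0,216],[0,95,174]])/1e3)
    crop(im,*((335,190,415,275) if n=='scene' else (205,175,310,255)),(7),f'pics/{n}12.png',1.6,proj(n,W))
s=r.state();print(s['tool_pos'],s['ft_force'],s['time_s'])
im=np.load('pics/scene12.npy').astype(int); g=im[...,1]-(im[...,0]+im[...,2])//2; print(g[205:214,336:351])
```

```text
[ 0.42302081 -0.19764995  0.3333039 ] [-0.2571587   0.00567228  0.17797134] 19.775
[[ 7  7  7  7  8 10 12 12 11  8  5  2  2  3  2]
 [ 7  7  8  9 14 24 32 32 24 18 11  4  3  2  3]
 [ 6  7  8 15 30 48 57 58 51 45 26  8  3  2  2]
 [ 7  6  7 24 52 67 70 71 68 62 39 12  4  3  2]
 [ 7  5  7 32 58 68 71 70 70 63 43 14  3  2  2]
 [ 5  3  5 24 45 58 64 66 63 54 36 11  2  2  2]
 [ 4  3  2 14 30 40 46 46 45 36 21  6  1  1  1]
 [ 3  1  1  5 14 25 29 30 27 18  8  1  1  1  0]
 [ 2  1  1  0  3  8 12 12 10  5  2  0  1  1  1]]
```

View pics/scene12.png

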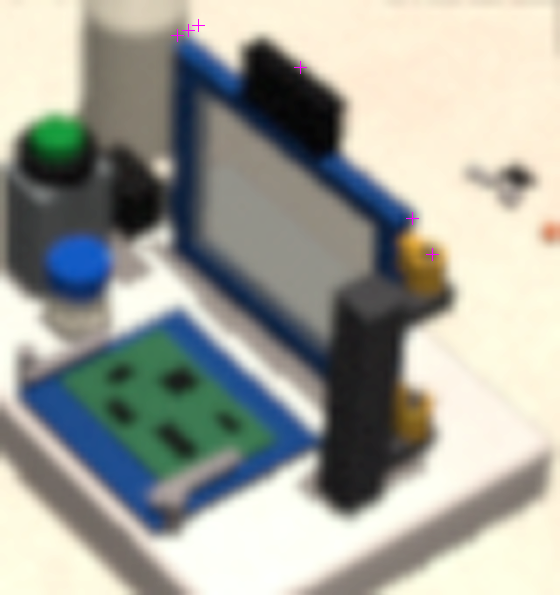

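View pics/top12.png

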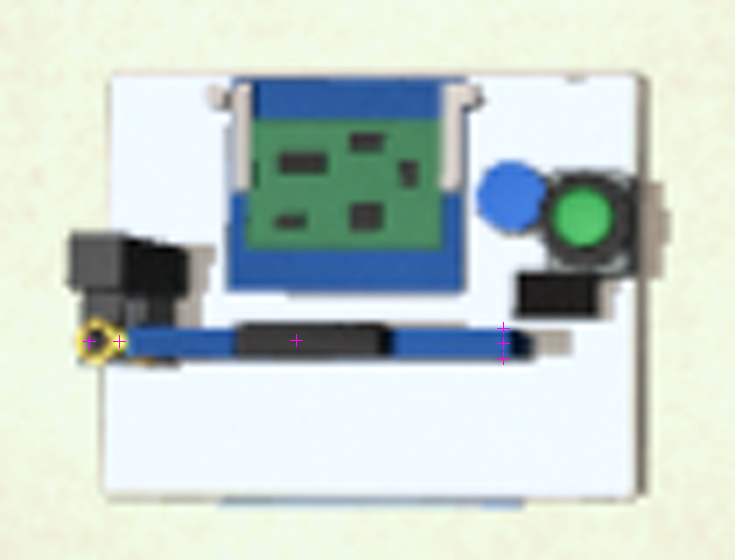

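View pics/top12f.png

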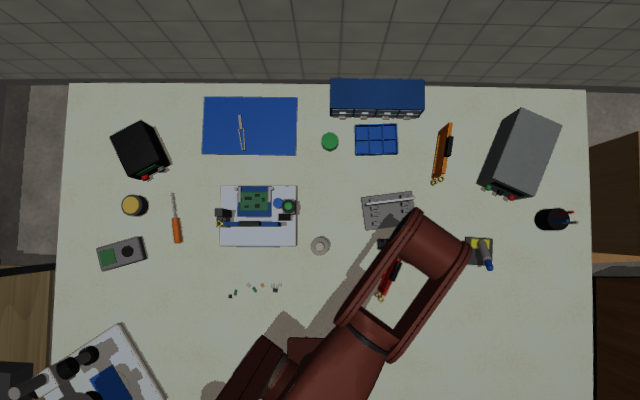

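```bash
python3 -c "
from plant import r
print(r.finish_job())"
```

```text
the job is handed in; nothing more can be done
None
```

I took the blue gate from the rack's front slot by its tab and hung it on the two hinge pins. I then let go, pressed the green button with the shut fingers, and backed the arm off into free space. I handed the job in at about 20 s of the 61 s allowed; it reported no verdict.

**Gate:** It was set down at about 0.04 m/s or less. It touched down within 0.5 mm of the height expected for being home. In the final pictures both pins stand up through the knuckles, and the rail's free end is within about 2 mm of the shut position.

**Button:** It hit a hard stop at 28 N. Backing off, the spring force ended about 6 mm higher, which matches full travel. In the last picture the button looks the same as at the start, so it is back up.

**Other items:** In the last top view, the bystanders I could see look unmoved.

**What disagreed:** The button's stop and top measured about 3.5 to 4 mm higher in tool height than stated. That looks like a constant offset of the closed fingertips. The deck's edges also measured 3 to 4% too small from above, so I relied on the post, button and pins instead.

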